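# Close the pod case, open the stirrer box

### The arm

A 6-joint arm with a two-finger parallel gripper is mounted at the origin on the work surface. World frame = base frame: x ahead of the robot, y to its left, z up, the work surface at z = 0. Lengths are in m, angles in degrees, forces in N, time in s.
With the tool pointing down it reaches from about 0.3 to 0.75 m from the base axis. Payload 8.5 kg.
Tool frame: the origin (TCP) lies between the finger pads; the fingertips stand 8 mm ahead of it and the grasp point (between the pads) lies 11 mm behind it; y points along the fingers, z is the direction in which the jaws open and shut, and the axes are right-handed (so a half turn about y gives the same grasp; the last joint's range is limited). The gripper opens to 85 mm and grips with 20 to 120 N. Pads are 22 mm wide; open, the fingers measure 114 mm over their backs; the gripper's body (76 mm by 85 mm) begins 54 mm behind the grasp point. The pads swing forward as they close: fully open they stand 13 mm farther back than shut.
Start: joints at [56.706, 21.807, 74.336, -0, 83.858, -12.336], TCP at [0.197, 0.514, 0.239] pointing down, gripper open.
Joint ranges: [-178.18, 178.18], [-50.72, 133.34], [12.68, 142.11], [-81.47, 261.47], [9.98, 163.14], [-165.26, 165.26]. Speed limits (degrees/s): [136.94, 136.94, 180, 180, 180, 180].

### API

Orientations are given as a 3x3 rotation matrix whose columns are the frame's x, y, z axes.
In Python, from rig import env, get_image gives the robot as it stands.
- The arm moves only by the tool move_arm, never from a script. Its argument "targets" is one flat list of numbers, 6 for each row, row after row: the shift along the tool's x, y, z in mm, then the turn, a rotation vector about the tool's x, y, z in rad. A call has exactly 5 rows; each row shifts and turns the commanded pose from where the row before left it, along the tool's axes as they then stand; what a row does not reach is not made up. A row lasts 1/8 s, in which the tool goes at most 62.5 mm and 10.7 degrees, less where a joint would pass 70% of its speed; a pose out of reach is approached as far as the arm can. A call is refused whole if a number of a shift passes 62.5 or a number of a turn 0.188, either way. A call with a gripper value outside its range is refused whole. "hand" is the opening, from -1 (shut) to 1 (fully open), so that 0 is half open, set as the call begins (left out, the last holds). The fingers move at their own pace and stop on an object; "squeeze" is the grip in N (left out, the last holds). Time passes only in rows, so rows that do not move let the fingers close, or fill a call up. It gives the time, the measured TCP pose, the force and the opening at its end, in the units of the state.
- env.observe(): the state, without advancing time (a new reading comes with each control period).
- get_image(name): name is "scene" or "top"; returns a dict with "pixels" (420x560x3 uint8, red, green, blue), "z_map" (420x560 float32, m along the optical axis (not along the pixel's ray), 0 where there is no reading), "intrinsics" (3x3 intrinsics, pixels), "R" (3x3) and "t" (3): a world point X has camera coordinates R X + t. Camera axes: x right, y down, z forward; pixel columns grow to the right and rows downward; lengths in m; the calibration is good to about 2 mm. A picture is of the moment at which its call begins.
- env.close_job(): hands the job in, once; it reports no verdict.
The state is a dict: "time_s": time; "q": joint angles; "qvel": joint speeds; "joint_efforts": joint torques, N m; "position": TCP position; "tool_rot": TCP orientation; "ft_force": force on the tool from outside, world axes, zero at the start; "wrist_torque": the same for the moment, N m; "grip_width": finger opening in m.
Only numpy, scipy, OpenCV 4.12 (cv2) and the standard library are available. Lean on these libraries where they do the work, as an engineer would, in place of code of your own. Each camera call takes 0.05 s, during which the arm holds its last target.

### The job

Put the pods away and set out the stirrers: slide the flat metal cover of the bigger wooden case (the coffee pods) fully shut, and slide the cover of the smaller one (the stirrers) fully open, to its stop. The covers have no handles: press down on them and slide. Do not shift or knock over anything else on the counter.

Things in the scene. Friction and masses are not known exactly. Their poses are not given: they have to be found in the camera images.
- pod_case: The bigger of two dark wooden cases fixed on the counter, 270 (x) x 120 (y) x 70 mm tall, holding round white pods. Origin: centre of its underside. Top: a 145 x 96 mm window starts 15 mm from the -x end; rim and the fixed deck at the +x end are 3 mm thick. A flat metal cover with no handle runs along x beneath them, its top 3.5 mm below theirs; opening, it goes under the deck.
- pod_cover (a joint): How far the pod case's cover is open, m: 0 = shut (front edge 6 mm under the rim at the case's -x end, so a gap shows beyond 0.006), 0.090 = fully open at its stop. Opens towards the case's +x, shuts towards -x. Track friction about 1.5 N, no spring: it stays where it is left.
- pod_cover_press (a point): Point on the top face of the pod case's cover (66.5 mm above the counter), on its centre line, 30 mm behind its front (-x) edge; moves with the cover and always lies in the window: fully open 31 mm from the deck's edge, shut 24 mm from the front rim. Axes as the case's.
- stir_box: The smaller dark wooden case fixed on the counter: 220 long (its x) x 100 wide (its y) x 55 mm tall, holding wooden stirrers. Origin: centre of its underside. Built alike: the window is 120 x 76 mm, begins 12 mm from its -x end, rim and deck 3 mm thick, metal cover's top 3.5 mm below the top of the rim.
- stir_cover (a joint): How far the stirrer box's cover is open, m: 0 = shut (front edge 6 mm under the rim at the box's -x end), 0.075 = fully open at its stop. Opens towards the box's +x. Friction of the track about 1.5 N, no spring.
- stir_cover_press (a point): Point on the top face of the stirrer box's cover (51.5 mm above the counter), on its centre line, 25 mm behind its front (-x) edge; moves with the cover and is in the open window at every position of the cover; shut it is 19 mm from the front rim, fully open 26 mm from the deck's edge. Axes as the box's.
- mug: Bystander: white china mug, 76 mm across, 85 mm tall, with a handle. Origin: centre of its underside.
- syrup: Bystander: brown glass syrup bottle, 66 mm across, 220 mm tall. Origin: centre of its underside.
- cup_stack: Bystander: upright stack of white paper cups, 80 mm across, 179 mm tall. Origin: centre of its underside.
- sugar_bowl: Bystander: white china bowl, 100 mm across, 50 mm tall. Origin: centre of its underside.
- spoon: Bystander: steel spoon lying flat, 160 mm long. Origin: on its underside, near its middle.
- cookie_jar: Bystander: glass jar with a wooden lid, 96 mm across, 175 mm tall. Origin: centre of its underside.
- creamer: Bystander: white creamer jar with a steel lid, 60 mm across, 110 mm tall. Origin: centre of its underside.
There are look-alikes about, which are no part of the job. Leave any purple or red look-alike of the stir_box alone.

How it is judged:
By the outcome, as a careful person would: the job done as asked, in the order asked, and still so for the second after the job is handed in, with the robot touching nothing.
It also fails if it takes over 64 s, if anything falls off the work surface, if the arm or the gripper's body presses on something with over 40 N, if the wrist force passes 120 N, or if a joint passes its speed limit or range.

## Working session

There is one attempt and no reset: what is moved stays moved. The work goes in short steps, Python scripts to look and compute and a tool call to move; the robot and the scene stay as the last step left them, time stands still between calls to the robot, and variables do not carry over. Pictures are saved under pics/ and viewed, and the job is handed in when it is done.

Besides the shell and the picture viewer there is one more tool, called after "Emit:" as name(argument=value, ...), one argument or row to a line, values as JSON. move_arm: Moves the arm, as the interface text tells. Its arguments: {"type":"object","properties":{"targets":{"type":"array"},"hand":{"type":"number"},"squeeze":{"type":"number"}},"required":["targets"]}

```bash
ls; mkdir -p pics
python3 - <<'E'
from rig import env,get_image
import cv2,numpy as np
for n in("scene","top"):
    d=get_image(n); cv2.imwrite(f"pics/{n}0.png",cv2.cvtColor(d["pixels"],cv2.COLOR_RGB2BGR)); np.savez(f"{n}0.npz",**d)
    print(n,d["intrinsics"],d["R"],d["t"])
print(env.observe())
E
```

```text
pics
scene [[446.10238428   0.         275.9603792 ]
 [  0.         446.10238428 206.14439411]
 [  0.           0.           1.        ]] [[ 8.76950947e-01  4.80579895e-01  3.06138186e-05]
 [ 3.33905448e-01 -6.09257030e-01 -7.19244759e-01]
 [-3.45635919e-01  6.30752595e-01 -6.94756775e-01]] [-0.44499463 -0.12425479  1.5432084 ]
top [[425.11986068   0.         280.95935673]
 [  0.         425.11986068 214.46027415]
 [  0.           0.           1.        ]] [[ 0.01120292 -0.99965157 -0.02390046]
 [-0.99766688 -0.00956452 -0.06759675]
 [ 0.0673446   0.02460198 -0.99742641]] [-0.00539638  0.4877218   1.26144449]
{'time_s': 0.1, 'q': array([ 5.67045371e+01,  2.18360452e+01,  7.43796680e+01, -1.11235233e-03,
        8.38577764e+01, -1.23357074e+01]), 'qvel': array([-0.01053381, -0.11317802, -0.14936798,  0.00408482, -0.05927911,
       -0.02524429]), 'joint_efforts': array([ 3.53468917e-03, -4.49224985e+01, -2.31656080e+01, -1.84282635e-04,
        3.66510285e-03,  4.24734901e-05]), 'position': array([0.19660381, 0.51338599, 0.23878805]), 'tool_rot': array([[ 9.33832573e-01, -6.87976962e-04,  3.57709731e-01],
       [-3.57710302e-01, -1.08268822e-03,  9.33831980e-01],
       [-2.55166775e-04, -9.99999177e-01, -1.25714598e-03]]), 'ft_force': array([ 0.43016706, -0.25891413,  0.05897269]), 'wrist_torque': array([ 0.02060092, -0.00490165,  0.00866682]), 'grip_width': 0.0852375088556375}
```

View pics/scene0.png

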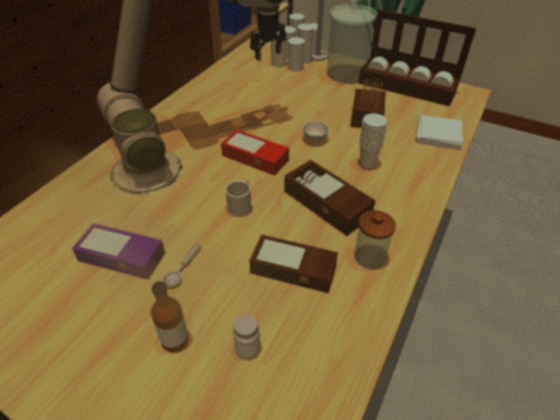

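View pics/top0.png

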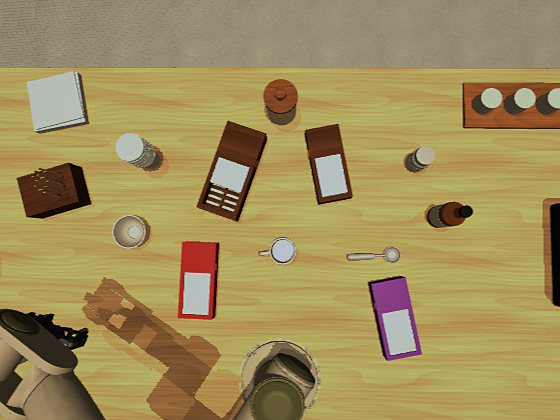

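Top view: the larger dark case is near (232,172) and partly open. The smaller one is at (328,163) and shut. I'll zoom in and measure both.

```bash
cat > h.py <<'E'
import numpy as np,cv2
def ray(d,px,z):
    K,R,t=d["intrinsics"],d["R"],d["t"]; px=np.atleast_2d(np.array(px,float))
    r=np.c_[(px[:,0]-K[0,2])/K[0,0],(px[:,1]-K[1,2])/K[1,1],np.ones(len(px))]@R
    c=-R.T@t
    return c+r*((z-c[2])/r[:,2])[:,None]
def cloud(d):
    K,R,t=d["intrinsics"],d["R"],d["t"]; Z=d["z_map"]; v,u=np.mgrid[:420,:560]
    P=np.stack([(u-K[0,2])/K[0,0]*Z,(v-K[1,2])/K[1,1]*Z,Z],-1)
    return (P-t)@R
def proj(d,X):
    X=np.atleast_2d(X); c=X@d["R"].T+d["t"]; p=c@d["intrinsics"].T; return p[:,:2]/p[:,2:]
E
python3 - <<'E'
from h import *
d=dict(np.load("top0.npz")); P=cloud(d)
im=cv2.cvtColor(d["pixels"],cv2.COLOR_RGB2BGR)
cv2.imwrite("pics/zoom1.png",cv2.resize(im[95:235,180:370],None,fx=4,fy=4,interpolation=cv2.INTER_CUBIC))
z=P[...,2]
print("counter z", np.median(z[230:240,230:250]))
for n,(u0,u1,v0,v1),h,L in(("pod",(192,272,115,225),.07,.27),("stir",(298,360,118,210),.055,.22)):
    m=np.zeros(z.shape,np.uint8); m[v0:v1,u0:u1]=(abs(z-h)[v0:v1,u0:u1]<.012)
    nn,lab,st,ce=cv2.connectedComponentsWithStats(m); k=1+np.argmax(st[1:,4]); m=(lab==k)
    pts=P[m]; r=cv2.minAreaRect((pts[:,:2]*1000).astype(np.float32)); print(n,r,np.median(pts[:,2]),m.sum())
    c=max(cv2.findContours(m.astype(np.uint8),0,2)[0],key=cv2.contourArea).reshape(-1,2)
    w=ray(d,c,h); r=cv2.minAreaRect((w[:,:2]*1000).astype(np.float32)); print(r); print(cv2.boxPoints(r))
E
```

```text
counter z 0.0005957749051971885
pod ((613.587158203125, 147.08493041992188), (121.4383544921875, 270.3336486816406), 71.39774322509766) 0.06943396661137496 3082
((612.8767700195312, 146.09622192382812), (122.33299255371094, 269.75244140625), 71.44222259521484)
[[465.54678  131.036   ]
 [721.27295   45.184376]
 [760.2068   161.15645 ]
 [504.4806   247.00807 ]]
stir ((638.8339233398438, -136.52874755859375), (221.17225646972656, 101.91845703125), 11.08626651763916) 0.05426377293825292 2546
((638.16357421875, -136.38330078125), (221.15875244140625, 101.85086059570312), 11.226625442504883)
[[ 519.78546  -107.96106 ]
 [ 539.6148   -207.86298 ]
 [ 756.5417   -164.80554 ]
 [ 736.71234   -64.903625]]
```

View pics/zoom1.png

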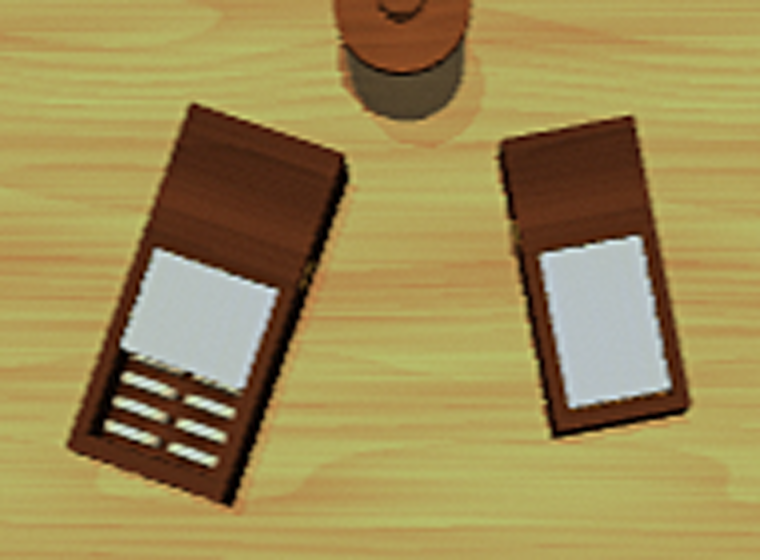

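```bash
cat >> h.py <<'E'
CASES=dict(pod=((612.9,146.5),-18.57,.0665,-120,25,48,-135,30),stir=((638.4,-136.4),11.2,.0515,-98,22,38,-110,25))
def local(n,w):
    c,a,*_=CASES[n]; a=np.radians(a); e=np.array([[np.cos(a),np.sin(a)],[-np.sin(a),np.cos(a)]])
    return (np.asarray(w)[:,:2]*1000-np.array(c))@e.T
def world(n,l):
    c,a,*_=CASES[n]; a=np.radians(a); e=np.array([[np.cos(a),np.sin(a)],[-np.sin(a),np.cos(a)]])
    return np.atleast_2d(l)@e+np.array(c)
def cover(d,n):
    c,a,h,x0,x1,hy,xe,off=CASES[n]
    v,u=np.mgrid[:420,:560]; w=ray(d,np.c_[u.ravel(),v.ravel()],h); l=local(n,w)
    hsv=cv2.cvtColor(d["pixels"],cv2.COLOR_RGB2HSV).reshape(-1,3)
    m=(l[:,0]>x0-10)&(l[:,0]<x1+15)&(abs(l[:,1])<hy-8)&(hsv[:,1]<60)&(hsv[:,2]>140)
    # per-strip front (in y strips)
    out=[]
    for y in range(-hy+10,hy-9,8):
        s=m&(abs(l[:,1]-y)<4); 
        if s.sum(): out.append((y,np.round(np.percentile(l[s,0],[1,99]),1).tolist(),int(s.sum())))
    return out
E
python3 - <<'E'
from h import *
d=dict(np.load("top0.npz")); s=dict(np.load("scene0.npz")); P=cloud(d)
for n in CASES:
    print(n)
    for o in cover(d,n): print(o)
    for o in cover(s,n): print(' scene',o)
z=P[...,2]; m=((z>.03)).astype(np.uint8)
nn,lab,st,ce=cv2.connectedComponentsWithStats(m)
for k in range(1,nn):
    if st[k,4]>100:
        p=P[lab==k]; print(ce[k].round(),st[k,4],np.percentile(p,[2,98],axis=0).round(3).tolist())
# depth profile along pod centreline
l=local("pod",P.reshape(-1,3)).reshape(420,560,2)
for x in range(-136,60,6):
    q=(abs(l[...,0]-x)<3)&(abs(l[...,1])<30)&(z>-.02); print(x,q.sum(),np.median(z[q]).round(4),end=' | ')
E
```

```text
pod
(-38, [-108.9, 23.4], 71)
(-30, [-110.1, 23.8], 96)
(-22, [-110.2, 22.8], 91)
(-14, [-108.5, 23.8], 85)
(-6, [-50.8, 23.8], 72)
(2, [-107.6, 24.6], 78)
(10, [-108.8, 24.4], 93)
(18, [-109.8, 24.4], 92)
(26, [-109.0, 24.3], 96)
(34, [-110.0, 23.5], 87)
 scene (-38, [-71.8, 17.0], 34)
 scene (-30, [-46.7, 16.0], 37)
 scene (-22, [-49.8, 17.0], 39)
 scene (-14, [-52.6, 16.4], 40)
 scene (-6, [-58.3, 17.4], 43)
 scene (2, [-71.2, 15.0], 42)
 scene (10, [-70.4, 16.1], 42)
 scene (18, [-51.0, 17.2], 38)
 scene (26, [-50.0, 18.3], 38)
 scene (34, [-49.1, 17.7], 38)
stir
(-28, [-92.3, 18.7], 76)
(-20, [-91.5, 20.2], 108)
(-12, [-92.8, 19.5], 107)
(-4, [-91.7, 19.9], 107)
(4, [-92.4, 19.3], 108)
(12, [-90.7, 20.4], 106)
(20, [-92.6, 18.6], 105)
(28, [-91.1, 19.9], 79)
 scene (-28, [-91.2, 16.4], 69)
 scene (-20, [-90.6, 15.7], 98)
 scene (-12, [-91.6, 16.5], 96)
 scene (-4, [-92.7, 16.3], 94)
 scene (4, [-91.0, 15.5], 91)
 scene (12, [-90.6, 16.2], 93)
 scene (20, [-91.8, 16.0], 89)
 scene (28, [-91.8, 17.0], 68)
[280. 100.] 1206 [[0.763, -0.039, 0.04], [0.85, 0.047, 0.172]]
[488. 100.] 4
[... 828 characters left out ...]
2931 [[0.087, -0.389, 0.04], [0.3, -0.27, 0.061]]
[ 41. 370.] 8453 [[0.101, 0.301, 0.299], [0.261, 0.509, 0.585]]
[278. 390.] 3583 [[-0.042, -0.081, 0.071], [0.101, 0.094, 0.223]]
-136 41 0.0026 | -130 44 0.0703 | -124 41 0.0707 | -118 32 0.0097 | -112 44 0.0141 | -106 38 0.0488 | -100 34 0.0071 | -94 53 0.0105 | -88 39 0.0499 | -82 28 0.0083 | -76 52 0.0095 | -70 40 0.0495 | -64 25 0.0107 | -58 36 0.0093 | -52 70 0.0495 | -46 44 0.0671 | -40 42 0.0672 | -34 40 0.0665 | -28 43 0.066 | -22 43 0.0672 | -16 43 0.0671 | -10 42 0.0668 | -4 41 0.0662 | 2 43 0.0665 | 8 41 0.0666 | 14 41 0.0673 | 20 44 0.0669 | 26 44 0.0688 | 32 42 0.0707 | 38 40 0.0701 | 44 46 0.0705 | 50 41 0.0709 | 56 40 0.0706 |
```

The pod cover's front edge is at local −50.5 mm, so it is about 76 mm open, and the measured heights match the spec. I'll move above the press point with the gripper shut.

Emit:
move_arm(
  targets=[50,0,-19.5,0,0,0,50,0,-19.5,0,0,0,50,0,-19.5,0,0,0,50,0,-19.5,0,0,0,50,0,-19.5,0,0,0],
  hand=-1,
  squeeze=20,
)

```text
time_s: 0.72
position: [0.3963, 0.3317, 0.2391]
tool_rot: [[0.934, -0.001, 0.358], [-0.358, -0.0, 0.934], [-0.0, -1.0, -0.0]]
ft_force: [1.2, 0.2, -0.5]
grip_width: 0.0002
```

Emit:
move_arm(
  targets=[50,0,-19.5,0,0,0,50,0,-19.5,0,0,0,50,0,-19.5,0,0,0,50,0,-19.5,0,0,0,50,0,-19.5,0,-0.042,0],
)

```text
time_s: 1.35
position: [0.5949, 0.1513, 0.239]
tool_rot: [[0.948, -0.001, 0.317], [-0.317, 0.0, 0.948], [-0.001, -1.0, -0.0]]
ft_force: [-0.2, 0.1, 0.2]
grip_width: 0.0002
```

Emit:
move_arm(
  targets=[0,30,0,0,0,0,0,30,0,0,0,0,0,30,0,0,0,0,0,20,0,0,0,0,0,0,0,0,0,0],
)

```text
time_s: 1.98
position: [0.5931, 0.1526, 0.1277]
tool_rot: [[0.948, -0.004, 0.318], [-0.318, -0.0, 0.948], [-0.004, -1.0, -0.001]]
ft_force: [0.4, 0.5, 0.8]
grip_width: -0.0
```

Emit:
move_arm(
  targets=[0,15,0,0,0,0,0,12,0,0,0,0,0,8,0,0,0,0,0,5,0,0,0,0,0,0,0,0,0,0],
)

```text
time_s: 2.6
position: [0.5938, 0.1526, 0.0891]
tool_rot: [[0.948, -0.0, 0.318], [-0.318, -0.0, 0.948], [-0.0, -1.0, -0.0]]
ft_force: [-0.9, 0.7, 0.2]
grip_width: -0.0002
```

Run:
```python
from rig import env,get_image
import cv2,numpy as np
for n in("scene","top"):
    d=get_image(n); im=cv2.cvtColor(d["pixels"],cv2.COLOR_RGB2BGR); np.savez(f"{n}1.npz",**d)
    c=im[100:260,230:430] if n=="scene" else im[95:235,150:340]
    cv2.imwrite(f"pics/{n}1.png",cv2.resize(c,None,fx=3.6,fy=3.6,interpolation=cv2.INTER_CUBIC))
print(env.observe()["position"],env.observe()["ft_force"])
```

```text
[0.59404924 0.15267068 0.08961872] [-0.88634    -0.41234953 -0.53185555]
```

View pics/scene1.png

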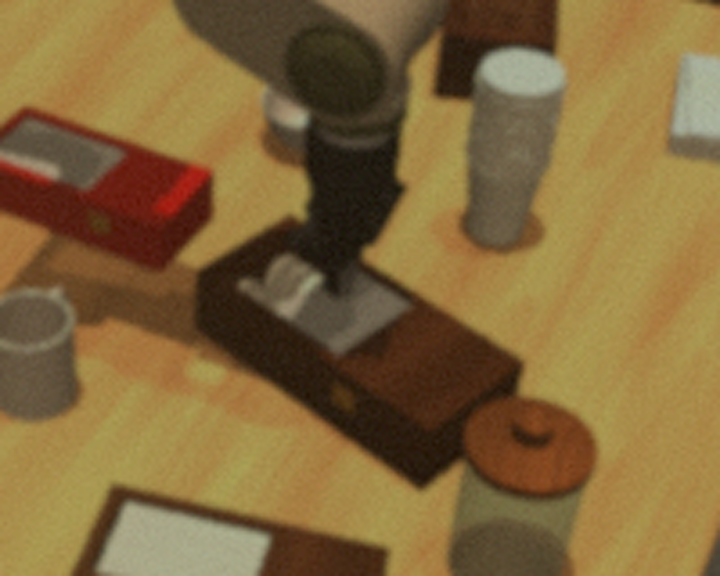

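The scene view shows the fingertips just above the metal cover, at crop pixel (340,285). I'll lower them gently until they touch.

Emit:
move_arm(
  targets=[0,8,0,0,0,0,0,3,0,0,0,0,0,2,0,0,0,0,0,1,0,0,0,0,0,0,0,0,0,0],
)

```text
time_s: 3.32
position: [0.5939, 0.1527, 0.0753]
tool_rot: [[0.948, 0.0, 0.318], [-0.318, 0.0, 0.948], [0.0, -1.0, 0.0]]
ft_force: [-0.0, -0.5, 0.3]
grip_width: -0.0001
```

Emit:
move_arm(
  targets=[0,0.5,0,0,0,0,0,0.5,0,0,0,0,0,0.5,0,0,0,0,0,0,0,0,0,0,0,0,0,0,0,0],
)

```text
time_s: 3.95
position: [0.5941, 0.1526, 0.0745]
tool_rot: [[0.948, 0.001, 0.318], [-0.318, -0.0, 0.948], [0.001, -1.0, 0.0]]
ft_force: [-1.3, -0.5, 5.5]
grip_width: -0.0001
```

Emit:
move_arm(
  targets=[0,0.5,0,0,0,0,0,0,0,0,0,0,-2,0,0,0,0,0,-3,0,0,0,0,0,0,0,0,0,0,0],
)

```text
time_s: 4.58
position: [0.5899, 0.1541, 0.0745]
tool_rot: [[0.948, 0.003, 0.318], [-0.318, -0.0, 0.948], [0.003, -1.0, 0.001]]
ft_force: [0.1, -1.4, 7.3]
grip_width: 0.0004
```

Emit:
move_arm(
  targets=[0,0.6,0,0,0,0,-4,0,0,0,0,0,-5,0,0,0,0,0,-5,0,0,0,0,0,-5,0,0,0,0,0],
)

```text
time_s: 5.2
position: [0.5725, 0.1599, 0.0745]
tool_rot: [[0.948, 0.005, 0.318], [-0.318, -0.001, 0.948], [0.005, -1.0, 0.001]]
ft_force: [0.7, -2.3, 10.3]
grip_width: 0.0001
```

Run:
```python
from rig import env,get_image
from h import *
d=get_image("top"); s=get_image("scene")
o=env.observe(); print(o["position"],o["ft_force"],"tip local",local("pod",o["position"][None]))
for x in cover(d,"pod"): print(x)
im=cv2.cvtColor(s["pixels"],cv2.COLOR_RGB2BGR)
cv2.imwrite("pics/s2.png",cv2.resize(im[100:260,230:430],None,fx=3.6,fy=3.6,interpolation=cv2.INTER_CUBIC))
```

```text
[0.571908   0.16008412 0.0744554 ] [-1.39904668 -1.68256339 11.51123342] tip local [[-43.18380057  -0.17757231]]
(-38, [-12.1, 24.3], 24)
(-30, [-12.8, 24.5], 19)
(-22, [18.2, 23.7], 4)
```

View pics/s2.png

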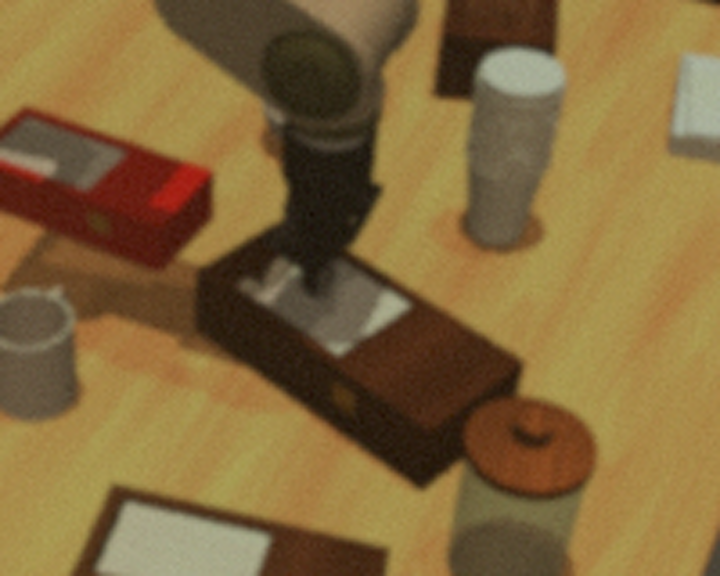

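The cover travels with the finger: its front edge moved and the gap got smaller. I'll keep sliding.

Emit:
move_arm(
  targets=[-5,0,0,0,0,0,-5,0,0,0,0,0,-5,0,0,0,0,0,-5,0,0,0,0,0,-5,0,0,0,0,0],
)

```text
time_s: 5.92
position: [0.5488, 0.1678, 0.0744]
tool_rot: [[0.948, 0.005, 0.318], [-0.318, -0.001, 0.948], [0.005, -1.0, 0.001]]
ft_force: [-0.2, -3.5, 10.2]
grip_width: -0.0004
```

Emit:
move_arm(
  targets=[-5,0,0,0,0,0,-5,0,0,0,0,0,-5,0,0,0,0,0,-4,0,0,0,0,0,-3,0,0,0,0,0],
)

```text
time_s: 6.55
position: [0.5279, 0.1748, 0.0744]
tool_rot: [[0.948, 0.005, 0.318], [-0.318, -0.001, 0.948], [0.005, -1.0, 0.001]]
ft_force: [-0.6, -3.1, 11.5]
grip_width: 0.0001
```

Emit:
move_arm(
  targets=[-1,0,0,0,0,0,-1,0,0,0,0,0,-1,0,0,0,0,0,-1,0,0,0,0,0,0,0,0,0,0,0],
)

```text
time_s: 7.18
position: [0.5246, 0.1759, 0.0744]
tool_rot: [[0.948, 0.005, 0.318], [-0.318, -0.001, 0.948], [0.005, -1.0, 0.001]]
ft_force: [0.3, -4.7, 11.4]
grip_width: -0.0003
```

Emit:
move_arm(
  targets=[-1,0,0,0,0,0,-1,0,0,0,0,0,-1,0,0,0,0,0,-1,0,0,0,0,0,0,0,0,0,0,0],
)

```text
time_s: 7.8
position: [0.5216, 0.1775, 0.0745]
tool_rot: [[0.948, 0.007, 0.318], [-0.318, -0.0, 0.948], [0.007, -1.0, 0.002]]
ft_force: [5.2, -2.1, 7.9]
grip_width: 0.0002
```

Emit:
move_arm(
  targets=[-1,0,0,0,0,0,-1,0,0,0,0,0,-1,0,0,0,0,0,-1,0,0,0,0,0,0,0,0,0,0,0],
)

```text
time_s: 8.43
position: [0.5179, 0.1789, 0.0745]
tool_rot: [[0.948, 0.007, 0.318], [-0.318, 0.0, 0.948], [0.007, -1.0, 0.002]]
ft_force: [4.8, -1.4, 7.8]
grip_width: -0.0004
```

The resisting force rose from about 2 N to about 5.5 N and the finger now slips, so the cover is at its stop. I'll lift and look.

Emit:
move_arm(
  targets=[0,-3,0,0,0,0,0,-10,0,0,0,0,0,-25,0,0,0,0,0,-30,0,0,0,0,0,-22,0,0,0,0],
)

```text
time_s: 9.05
position: [0.5151, 0.1792, 0.1644]
tool_rot: [[0.948, 0.001, 0.318], [-0.318, 0.0, 0.948], [0.001, -1.0, 0.0]]
ft_force: [0.1, 0.1, -0.8]
grip_width: -0.0001
```

Emit:
move_arm(
  targets=[20,0,-45,0,-0.104,0,20,0,-45,0,-0.104,0,20,0,-45,0,-0.104,0,10,0,-45,0,-0.104,0,0,0,-45,0,-0.104,0],
)

```text
time_s: 9.68
position: [0.5579, -0.0566, 0.163]
tool_rot: [[0.98, -0.0, -0.198], [0.198, 0.0, 0.98], [-0.0, -1.0, 0.0]]
ft_force: [1.3, 0.5, -0.5]
grip_width: 0.0002
```

Run:
```python
from rig import env,get_image
from h import *
d=get_image("top"); s=get_image("scene")
o=env.observe(); print(o["position"],o["ft_force"]); print(o["tool_rot"])
for x in cover(d,"pod"): print(x)
for x in cover(s,"pod"): print('s',x)
im=cv2.cvtColor(s["pixels"],cv2.COLOR_RGB2BGR)
cv2.imwrite("pics/s3.png",cv2.resize(im[130:310,220:420],None,fx=3.3,fy=3.3,interpolation=cv2.INTER_CUBIC))
p=o["position"]*1000
R=o["tool_rot"]
t=world("stir",[-78,0])[0]; dl=np.r_[t,p[2]]-p; print("target",t,"tool delta",R.T@dl,"yaw",np.degrees(np.arctan2(R[1,0],R[0,0])))
```

```text
[ 0.558053   -0.05876645  0.16284848] [0.48145332 0.29125017 0.43620274]
[[ 9.81235783e-01 -2.84976483e-06 -1.92811666e-01]
 [ 1.92811605e-01 -7.85715549e-04  9.81235480e-01]
 [-1.54291415e-04 -9.99999691e-01 -7.70422744e-04]]
(-38, [-116.3, 22.9], 100)
(-30, [-117.0, 23.4], 137)
(-22, [-117.2, 22.2], 132)
(-14, [-116.3, 23.3], 136)
(-6, [-116.5, 23.2], 135)
(2, [-115.6, 24.1], 134)
(10, [-116.6, 24.0], 135)
(18, [-117.7, 23.7], 135)
(26, [-116.8, 23.9], 134)
(34, [-116.9, 22.9], 136)
s (-38, [-114.5, 16.5], 57)
s (-30, [-114.7, 17.2], 76)
s (-22, [-117.7, 15.0], 74)
s (-14, [-114.7, 16.1], 73)
s (-6, [-116.1, 18.5], 72)
s (2, [-117.5, 18.2], 73)
s (10, [-116.7, 17.5], 73)
s (18, [-117.9, 18.6], 73)
s (26, [-118.8, 16.3], 71)
s (34, [-117.9, 17.4], 73)
target [ 561.88549788 -151.5502794 ] tool delta [-1.41292164e+01  7.28907786e-02 -9.17817392e+01] yaw 11.116912028232242
```

View pics/s3.png

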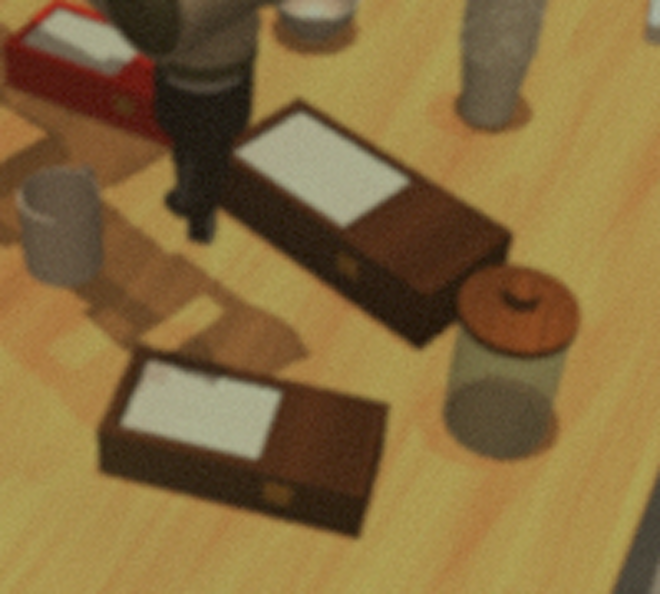

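The pod window is fully covered, with no gap at its front edge (crop about (240,150)). Next is the stirrer box.

Emit:
move_arm(
  targets=[-7,0,-46,0,0,0,-7,0,-46,0,0,0,0,30,0,0,0,0,0,35,0,0,0,0,0,20,0,0,0,0],
)

```text
time_s: 10.4
position: [0.5613, -0.147, 0.0764]
tool_rot: [[0.981, -0.002, -0.194], [0.194, 0.001, 0.981], [-0.002, -1.0, 0.002]]
ft_force: [0.4, 0.1, 0.7]
grip_width: -0.0001
```

Emit:
move_arm(
  targets=[0,8,0,0,0,0,0,4,0,0,0,0,0,2,0,0,0,0,0,0,0,0,0,0,0,0,0,0,0,0],
)

```text
time_s: 11.02
position: [0.5622, -0.1482, 0.0642]
tool_rot: [[0.981, 0.001, -0.195], [0.195, -0.0, 0.981], [0.001, -1.0, -0.0]]
ft_force: [0.4, 1.0, 0.1]
grip_width: -0.0001
```

Run:
```python
from rig import env,get_image
from h import *
s=get_image("scene")
o=env.observe(); print(o["position"],o["ft_force"],local("stir",o["position"][None]))
im=cv2.cvtColor(s["pixels"],cv2.COLOR_RGB2BGR)
cv2.imwrite("pics/s4.png",cv2.resize(im[170:320,200:400],None,fx=3.6,fy=3.6,interpolation=cv2.INTER_CUBIC))
```

```text
[ 0.56214503 -0.14821603  0.06407034] [ 0.26271192 -0.44876588  0.41820819] [[-77.0977882    3.22033954]]
```

View pics/s4.png

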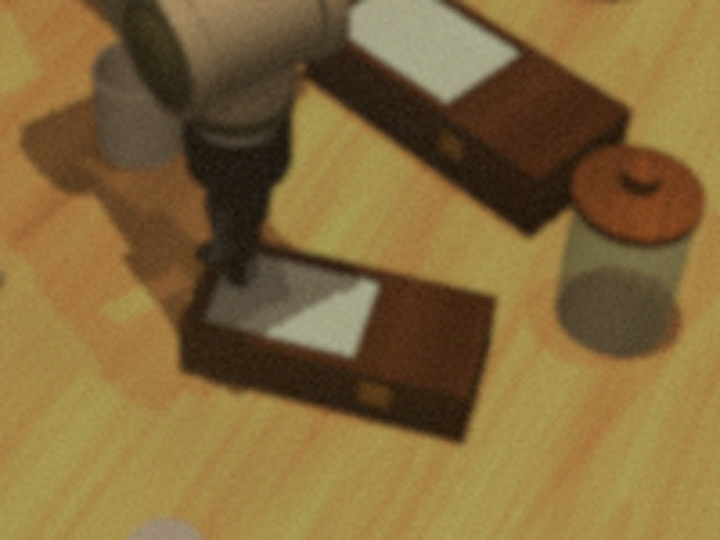

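Emit:
move_arm(
  targets=[0,2,-3,0,0,0,0,1.5,0,0,0,0,0,1,0,0,0,0,0,0.5,0,0,0,0,0,0,0,0,0,0],
)

```text
time_s: 11.7
position: [0.5629, -0.1512, 0.0595]
tool_rot: [[0.981, 0.001, -0.195], [0.195, -0.001, 0.981], [0.001, -1.0, -0.001]]
ft_force: [-0.6, 0.4, 6.2]
grip_width: -0.0001
```

Emit:
move_arm(
  targets=[0,0.5,0,0,0,0,0,0.5,0,0,0,0,0,0.3,0,0,0,0,0,0,0,0,0,0,0,0,0,0,0,0],
)

```text
time_s: 12.32
position: [0.5635, -0.1511, 0.0594]
tool_rot: [[0.981, 0.003, -0.195], [0.195, -0.001, 0.981], [0.003, -1.0, -0.002]]
ft_force: [-1.6, 2.8, 14.9]
grip_width: 0.0001
```

Contact is at 0.0595 as predicted, with 15 N of press. Now I'll slide toward +x by 75 mm plus overshoot.

Emit:
move_arm(
  targets=[2,0,0,0,0,0,4,0,0,0,0,0,5,0,0,0,0,0,5,0,0,0,0,0,4,0,0,0,0,0],
)

```text
time_s: 12.95
position: [0.5832, -0.1472, 0.0594]
tool_rot: [[0.981, 0.003, -0.195], [0.195, -0.001, 0.981], [0.003, -1.0, -0.002]]
ft_force: [-2.2, 1.9, 15.4]
grip_width: -0.0003
```

Run:
```python
from rig import env,get_image
from h import *
s=get_image("scene")
o=env.observe(); print(o["position"],o["ft_force"],local("stir",o["position"][None]))
im=cv2.cvtColor(s["pixels"],cv2.COLOR_RGB2BGR)
cv2.imwrite("pics/s5.png",cv2.resize(im[170:320,200:400],None,fx=3.6,fy=3.6,interpolation=cv2.INTER_CUBIC))
```

```text
[ 0.58363237 -0.1471032   0.05938718] [ 0.09116876  3.15356739 14.3156367 ] [[-55.80351852   0.13839118]]
```

View pics/s5.png

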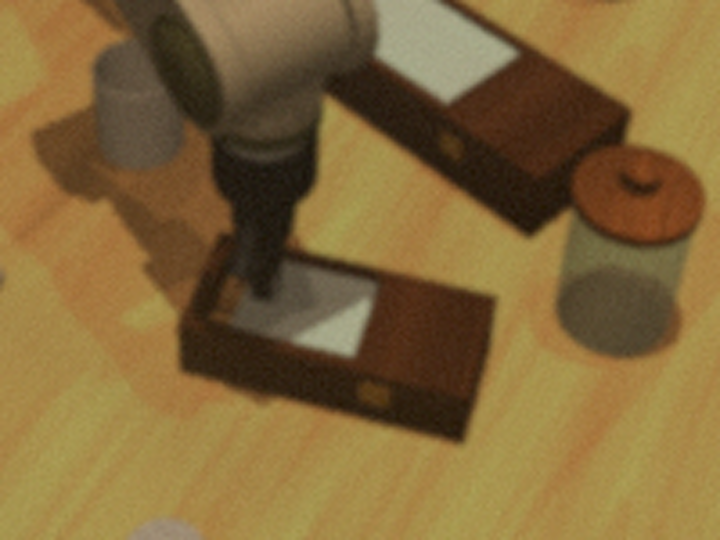

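The cover is opening, with a gap and stirrers visible at crop (225,295).

Emit:
move_arm(
  targets=[5,0,0,0,0,0,5,0,0,0,0,0,5,0,0,0,0,0,5,0,0,0,0,0,5,0,0,0,0,0],
)

```text
time_s: 13.62
position: [0.6077, -0.1423, 0.0594]
tool_rot: [[0.981, 0.003, -0.195], [0.195, -0.001, 0.981], [0.003, -1.0, -0.002]]
ft_force: [-1.0, 1.9, 13.4]
grip_width: -0.0002
```

Emit:
move_arm(
  targets=[5,0,0,0,0,0,5,0,0,0,0,0,5,0,0,0,0,0,4,0,0,0,0,0,4,0,0,0,0,0],
)

```text
time_s: 14.25
position: [0.6282, -0.1382, 0.0593]
tool_rot: [[0.981, -0.003, -0.195], [0.195, -0.001, 0.981], [-0.003, -1.0, -0.001]]
ft_force: [-14.0, -1.9, 18.7]
grip_width: 0.0003
```

Emit:
move_arm(
  targets=[1,0,0,0,0,0,1,0,0,0,0,0,1,0,0,0,0,0,1,0,0,0,0,0,0,0,0,0,0,0],
)

```text
time_s: 14.88
position: [0.6321, -0.1377, 0.0594]
tool_rot: [[0.981, -0.002, -0.195], [0.195, -0.002, 0.981], [-0.002, -1.0, -0.001]]
ft_force: [-11.0, -1.3, 16.1]
grip_width: 0.0001
```

Emit:
move_arm(
  targets=[1,0,0,0,0,0,1,0,0,0,0,0,1,0,0,0,0,0,1,0,0,0,0,0,0,0,0,0,0,0],
)

```text
time_s: 15.5
position: [0.6361, -0.137, 0.0594]
tool_rot: [[0.981, -0.002, -0.195], [0.195, -0.002, 0.981], [-0.002, -1.0, -0.001]]
ft_force: [-11.1, -2.2, 17.4]
grip_width: 0.0001
```

The stop was felt: resistance is about 11 N and the finger is slipping. I'll lift off and check.

Emit:
move_arm(
  targets=[0,-3,0,0,0,0,0,-15,0,0,0,0,0,-40,0,0,0,0,0,-50,0,0,0,0,0,-50,0,0,0,0],
)

```text
time_s: 16.12
position: [0.6371, -0.1361, 0.2177]
tool_rot: [[0.981, 0.0, -0.195], [0.195, -0.0, 0.981], [0.0, -1.0, -0.0]]
ft_force: [-0.1, 0.1, 0.3]
grip_width: -0.0003
```

Emit:
move_arm(
  targets=[-40,0,0,0,0,0,-50,0,0,0,0,0,-50,0,0,0,0,0,-50,0,0,0,0,0,-40,0,0,0,0,0],
)

```text
time_s: 16.75
position: [0.41, -0.1811, 0.2162]
tool_rot: [[0.981, 0.001, -0.195], [0.195, -0.001, 0.981], [0.001, -1.0, -0.001]]
ft_force: [-0.1, -0.7, 0.5]
grip_width: -0.0002
```

```bash
cat > chk.py <<'E'
from rig import env,get_image
from h import *
import sys
k=sys.argv[1]
d=get_image("top"); s=get_image("scene"); np.savez("topz.npz",**d)
o=env.observe(); print(o["time_s"],o["position"],o["ft_force"])
for n in CASES:
    for x in cover(d,n): print(n,x)
    for x in cover(s,n): print(n,'s',x)
cv2.imwrite(f"pics/top{k}.png",cv2.resize(cv2.cvtColor(d["pixels"],cv2.COLOR_RGB2BGR)[95:235,180:370],None,fx=4,fy=4,interpolation=cv2.INTER_CUBIC))
cv2.imwrite(f"pics/scene{k}.png",cv2.cvtColor(s["pixels"],cv2.COLOR_RGB2BGR))
E
python3 chk.py A
```

```text
16.85 [ 0.40916578 -0.18118973  0.21636535] [ 0.31923527 -0.06569117  0.09900348]
pod (-38, [-116.3, 22.9], 100)
pod (-30, [-117.0, 23.4], 137)
pod (-22, [-118.1, 22.2], 133)
pod (-14, [-116.3, 23.3], 136)
pod (-6, [-116.5, 23.2], 135)
pod (2, [-117.1, 24.1], 135)
pod (10, [-116.6, 24.0], 135)
pod (18, [-117.7, 23.7], 135)
pod (26, [-116.8, 23.9], 134)
pod (34, [-116.9, 22.9], 136)
pod s (-38, [-111.8, 14.0], 55)
pod s (-30, [-114.7, 15.2], 75)
pod s (-22, [-117.7, 16.2], 75)
pod s (-14, [-116.9, 17.3], 75)
pod s (-6, [-114.0, 17.2], 70)
pod s (2, [-117.6, 14.4], 71)
pod s (10, [-116.7, 15.5], 72)
pod s (18, [-117.9, 16.5], 72)
pod s (26, [-117.1, 17.6], 71)
pod s (34, [-116.3, 17.4], 72)
stir (-28, [-28.4, 19.0], 33)
stir (-20, [-28.3, 20.5], 48)
stir (-12, [-26.7, 20.5], 46)
stir (-4, [-28.0, 20.4], 46)
stir (4, [-28.1, 20.4], 47)
stir (12, [-28.1, 20.8], 48)
stir (20, [-26.5, 19.0], 43)
stir (28, [-28.4, 20.1], 35)
stir s (-28, [-26.1, 17.1], 28)
stir s (-20, [-27.1, 17.6], 42)
stir s (-12, [-26.6, 17.0], 41)
stir s (-4, [-26.1, 16.8], 38)
stir s (4, [-26.7, 17.6], 39)
stir s (12, [-26.0, 15.7], 38)
stir s (20, [-26.6, 16.5], 37)
stir s (28, [-26.1, 17.3], 28)
```

View pics/topA.png

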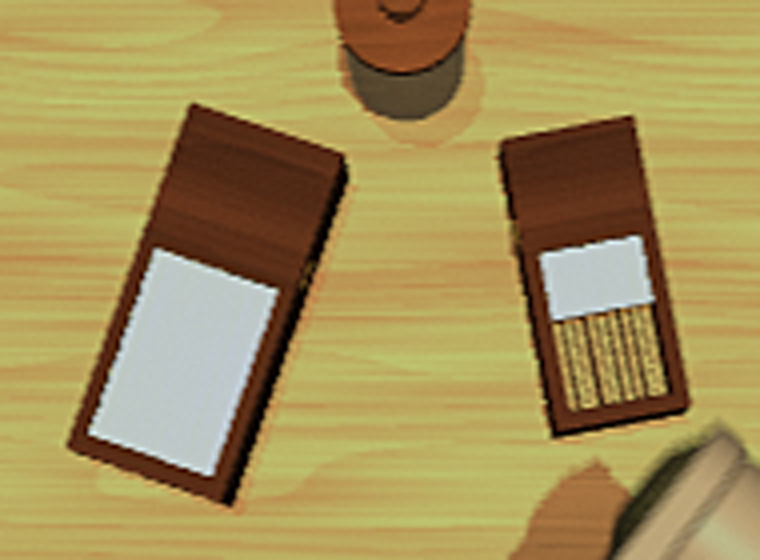

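View pics/sceneA.png

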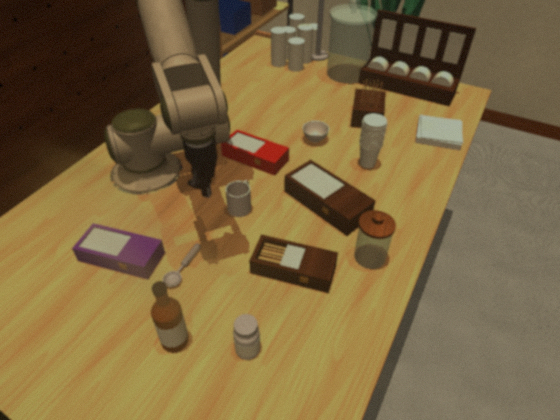

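The stirrer cover's front edge is at local −28 mm against −29 expected at the stop, and the pod window is fully covered. I'll compare the bystanders before and after, then hand in.

Run:
```python
from rig import env,get_image
from h import *
a=dict(np.load("top0.npz")); b=dict(np.load("topz.npz"))
box=dict(jar=(258,78,302,128),cups=(112,130,165,175),creamer=(400,142,440,175),syrup=(422,198,478,232),bowl=(108,212,150,252),mug=(255,234,300,270),spoon=(342,244,404,266),red=(175,236,222,322),purple=(364,272,424,362))
for n,(u0,v0,u1,v1) in box.items():
    A=cv2.cvtColor(a["pixels"],cv2.COLOR_RGB2GRAY)[v0:v1,u0:u1].astype(np.float32);B=cv2.cvtColor(b["pixels"],cv2.COLOR_RGB2GRAY)[v0:v1,u0:u1].astype(np.float32)
    sh,r=cv2.phaseCorrelate(A,B,cv2.createHanningWindow(A.shape[::-1],cv2.CV_32F)); dz=abs(a["z_map"]-b["z_map"])[v0:v1,u0:u1]
    print(n,np.round(sh,2),round(r,2),"frac dz>15mm",round(float((dz>.015).mean()),3))
im=cv2.cvtColor(b["pixels"],cv2.COLOR_RGB2BGR); cv2.imwrite("pics/topfull.png",im)
```

```text
jar [ 0.57 -0.04] 0.95 frac dz>15mm 0.011
cups [0.05 0.53] 1.0 frac dz>15mm 0.008
creamer [0.07 0.03] 0.99 frac dz>15mm 0.014
syrup [-0.    0.01] 0.96 frac dz>15mm 0.01
bowl [ 0.51 -0.01] 0.99 frac dz>15mm 0.006
mug [ 0.52 -0.05] 0.96 frac dz>15mm 0.009
spoon [24.78  5.43] 0.13 frac dz>15mm 0.841
red [0.17 0.11] 0.48 frac dz>15mm 0.202
purple [0.06 0.1 ] 0.8 frac dz>15mm 0.098
```

View pics/topfull.png

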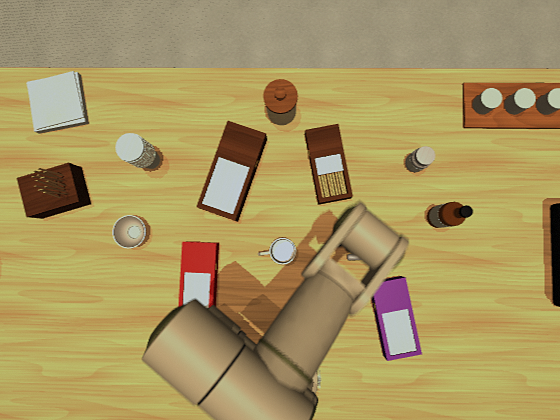

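```bash
python3 -c "
from rig import env
print(env.close_job()); print(env.observe()['time_s'])"
```

```text
the job is handed in; nothing more can be done
None
the job is handed in; nothing more can be done
```

The pod case's cover is shut and the stirrer box's cover is open to its stop, done in that order. I handed the job in at about 17 s on the robot's clock, well under the 64 s limit.

- **Pod cover:** it started about 76 mm open. I pressed it with the closed fingertips at about 11 N and slid it shut. At the end the resistance rose and the finger slipped on the cover. The final pictures show the window covered with no gap.
- **Stirrer cover:** I pressed it at about 15 N and slid it to its stop, where the finger slipped against about 11 N. Its front edge measured −26 to −28 mm in the two views, against −29 mm expected at the stop. The finger met the stop about 7 mm sooner than it would have from fully shut. I did not look into why; the cover may have started slightly open or the finger may have slipped.
- **Other items:** in the before-and-after top views the mug, syrup, cups, sugar bowl, cookie jar and creamer show no real movement.
    - The half-pixel shifts that came out for the jar, cups, bowl and mug look like a fault of the method.
    - The numeric check failed for the spoon, which the arm hid from above. The check on the red and purple look-alikes was only partial, for the same reason. All three look unmoved in the scene view.

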